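# Open the double doors of a glazed wall case lying on its back

### The job

The glazed wall case lies on its back on the table and both its doors have to stand open for fitting out. Turn the latch knob fully to its stop, raise the right leaf, whose cover strip laps the left one, and swing it back upright or beyond; only then ease the left leaf, which has no handle, off its ball catch by its bare edge without wrenching it, swing it back upright or beyond too, and let go. Handle the leaves by knob and frame, do not push on the glass, and leave everything else where it lies.

Things in the scene. Friction and masses are not known exactly. Their poses are not given: they have to be found in the camera images.
- case: Oak wall case lying fixed on its back, doors upward: 280 mm (x) by 300 mm (y), carcass 96 mm high, walls 12 mm, back board 9 mm. Origin: centre of its underside, on the table; x along the doors' meeting line (y = 0), y towards the left leaf, z up. The leaves lie on the carcass, hinged on its two long sides. Inside, the half at x < -20 mm (nearest the robot) is clear down to the back board.
- shelf (a point): Middle of the upper edge of the oak shelf inside the case (case x = 0, y = 0, z = 68 mm). The shelf is 10 mm thick and runs along the case's y. It carries brass fittings (latch keeper at y = -4 to -20 mm, ball catch at y = 22 mm) within 20 mm to either side in x, up to z = 94 mm: keep fingers clear of them.
- meeting (a point): Point of the case on the middle line where the leaves meet (case x = 0, y = 0, z = 96 mm, level with the leaves' undersides). The left leaf was hung by eye: its free edge stands 1 to 7 mm to the left of this line, the same along its length, with its hinge line 146 mm further left. The cover strip hides the gap and no pose tells it; with the right leaf up it can be seen or felt.
- right_leaf (a joint): Angle of the right leaf (-y side): 0 shut, grows as the free edge rises and swings back to -y, 1.57 upright, stop 2.3. 280 x 149 mm, 14 mm thick, 0.4 kg, stile at the free edge 56 mm wide. A cover strip 26 mm wide, 5 mm thick, on top of the free edge reaches 14 mm past it over the left leaf and holds that down. Friction hinge: stays where left; about 6 N at the edge moves it.
- left_leaf (a joint): Angle of the left leaf (+y side): 0 shut, grows as the free edge rises and swings back to +y, stop 2.3. 146 mm wide, 14 mm thick, 0.36 kg, same friction hinge; no handle, edge stile 36 mm wide. A ball catch holds it shut: about 10 N at the edge in all frees it within 6 mm. The edge has slippery brass edging: vertical fingers slide on it, fingers tilted 30 to 45 degrees to point under it lift it.
- latch (a joint): Angle of the latch knob on the right leaf: starts between 0 and 0.3, grows as it is turned clockwise seen from above, stop at 1.4. Its tongue holds the right leaf shut until about 1.1. Friction 0.06 Nm, no spring.
- latch_grip (a point): Middle of the latch knob's brass grip bar, 28 mm above the top of the right leaf, on the turning axis (36 mm from the leaf's free edge, at the case's x = 0). The bar is 40 mm long, 10 mm thick and 16 mm high; at joint 0 its length lies along the case's y, the point's own y axis follows it.
- right_hinge (a point): Point on the right leaf's hinge line at mid length: the lower outer edge of the leaf (case x = 0, y = -150 mm, z = 96 mm). The hinge line runs along the case's x.
- right_edge (a point): Mid length of the lower corner of the right leaf's free edge (149 mm from its hinge line; shut: case x = 0, y = -1 mm, z = 96 mm), moving with the leaf; the leaf's own z axis is its outward normal.
- right_pane (a point): Glass of the right leaf, 224 x 71 mm, 4 mm thick, mid-depth in the frame; this point is its centre, 57.5 mm from the hinge line. The left leaf has a like pane, 88 mm wide, its centre 66 mm from its hinge line. Over 4 N on glass is too much, over 35 N on the left leaf wrenches its hinges.
- tender: Bystander: six-wheeled red tender chassis, 162 x 82 x 44 mm, standing on the table left of the case; origin under its centre.
- gauge: Bystander: nickel pressure gauge, 56 mm dial, 20 mm high, lying right of the case; origin under its centre.
- rod_a: Bystander: chrome piston rod, 145 mm long, 24 mm high, lying right of the case; origin under its centre.
- rod_b: Bystander: the second piston rod, same size, lying right of the case; origin under its centre.
- flywheel: Bystander: iron flywheel, 64 mm across, 18 mm high, lying inside the case under the left leaf, at the case's x > 0; origin under its centre.
- screwdriver: Bystander: screwdriver, 170 mm, lying to the right of the case.
- spanner: Bystander: open spanner, 150 mm, lying between robot and case on the right.

How it is judged:
On the way, in this order (a step that is already met when the one before it is completed fails the run):
1. the latch knob is turned to its stop with the right leaf still shut (value of joint latch above 1.15 rad and value of joint right_leaf below 0.08 rad), for 0.1 s.
2. the right leaf is swung back upright or beyond while the left one is still shut (value of joint right_leaf above 1.5 rad and value of joint left_leaf below 0.1 rad), for 0.2 s.
At the end, for the whole second after the job is handed in: Both leaves stand open and still at 1.5 rad (upright, less 4 degrees) or beyond, released (value of joint each of right_leaf, left_leaf above 1.5 rad and velocity of joint right_leaf between -0.05 and 0.05 rad/s and velocity of joint left_leaf between -0.05 and 0.05 rad/s); the robot touches nothing.
It fails at once if the fingers wrench the left leaf with more than 35 N (contact force between the fingers and left_leaf above 35 N).
It fails at once if a pane of glass is pushed on with more than 4 N (contact force between any of the arm, the fingers and right_glass above 4 N or contact force between any of the arm, the fingers and left_glass above 4 N).
It fails at once if something else on the table or in the case is shifted by more than 20 mm (distance of any of tender, gauge, rod_a, rod_b, flywheel, screwdriver, spanner from where it was at the start of the episode above 0.02 m).
It also fails if it takes over 54 s, if anything falls off the work surface, if the arm or the gripper's body presses on something with over 40 N, if the wrist force passes 120 N, or if a joint passes its speed limit or range.

### The arm

A 6-joint arm with a two-finger parallel gripper is mounted at the origin on the work surface. World frame = base frame: x ahead of the robot, y to its left, z up, the work surface at z = 0. Lengths are in m, angles in rad, forces in N, time in s.
With the tool pointing down it reaches from about 0.35 to 0.975 m from the base axis. Payload 4.9 kg.
Tool frame: the origin (TCP) lies between the finger pads; the fingertips stand ctrl.tip_extent ahead of it and the grasp point (between the pads) lies 8 mm behind it (ctrl.tip_extent is the distance from the TCP to the fingertips, in m); z points along the fingers, y is the line along which they close (so a half turn about z gives the same grasp; the last joint's range is limited). The gripper opens to 85 mm and grips with 20 to 120 N. Pads are 22 mm wide; open, the fingers measure 114 mm over their backs; the gripper's body (76 mm by 85 mm) begins 54 mm behind the grasp point. The pads swing forward as they close: fully open they stand 13 mm farther back than shut.
Start: joints at [-1.381, 0.053, 1.613, -0, 1.476, -0.119], TCP at [0.19, -0.595, 0.242] pointing down, gripper open.
Joint ranges: [-3.01, 3.01], [-1.01, 2.22], [0.06, 2.58], [-1.02, 4.17], [0.09, 2.62], [-3.14, 3.14]. Speed limits (rad/s): [2.57, 2.57, 3.14, 3.14, 3.14, 3.14].

### API

Orientations are given as [roll, pitch, yaw] about the fixed x, y, z axes, in that order (R = Rz(yaw) Ry(pitch) Rx(roll)).
In Python, from bench import ctrl gives the robot as it stands.
- The arm moves only by the shell command python3 -m pendant 'ROWS' [OPENING] [FORCE]. ROWS is JSON, a list that holds one entry, the list of rows, each a list of 4 numbers: the shift along the world's x, y, z in cm, then the turn about the world's z in rad. In form: [[[x, y, z, twist], ...]]. A call has exactly 10 rows; each row is the pose to reach, as a shift and turn from the pose commanded when the call began; what a row does not reach only later rows make up. A row lasts 1/10 s, in which the tool goes at most 50 mm and 8.59 degrees, less where a joint would pass 70% of its speed; a pose out of reach is approached as far as the arm can. A call with a gripper value outside its range is refused whole. OPENING is the closure, from -1 (fully open) to 1 (shut), set as the call begins (- or left out, the last holds). The fingers move at their own pace and stop on an object; FORCE is the grip in N (left out, the last holds). Time passes only in rows, so rows that repeat a pose let the fingers close, or fill a call up. It gives the time, the measured TCP pose, the force, the opening and the grip force at its end, in the units of the state.
- ctrl.get_state(): the state, without advancing time (a new reading comes with each control period).
- ctrl.read_camera(name): name is "scene" or "top"; returns the picture (384x512x3 uint8, red, green, blue); there is no depth.
- ctrl.calibration(name): a dict with "fx", "fy", "cx", "cy" (pixels), "extrinsics" (4x4, takes a point from camera to world coordinates). Camera axes: x right, y down, z forward; pixel columns grow to the right and rows downward; lengths in m; the calibration is good to about 2 mm. A picture is of the moment at which its call begins. calibration takes no time and is no camera call.
- ctrl.job_done(): hands the job in; it is judged then, once.
The state is a dict: "time_s": time; "joint_pos": joint angles; "dq": joint speeds; "effort": joint torques, N m; "ee_pos": TCP position; "tool_rot": TCP orientation; "wrist_force": force on the tool from outside, world axes, zero at the start; "ft_torque": the same for the moment, N m; "gripper_width": finger opening in m; "gripper_force": force on a finger pad.
Only numpy, scipy, OpenCV 4.12 (cv2) and the standard library are available. Lean on these libraries where they do the work, as an engineer would, in place of code of your own. Each camera call takes 0.05 s, during which the arm holds its last target. There are 200 camera calls.

## Working session

There is one attempt and no reset: what is moved stays moved. The work goes in short steps, Python scripts to look and compute and a shell command to move; the robot and the scene stay as the last step left them, time stands still between calls to the robot, and variables do not carry over. Pictures are saved under pics/ and viewed, at most 10 in all, crops included, and the job is handed in when it is done.

```bash
mkdir -p pics; ls; cat > h.py <<'E'
import numpy as np,cv2
from bench import ctrl
def cam(n):
    c=ctrl.calibration(n);K=np.array([[c['fx'],0,c['cx']],[0,c['fy'],c['cy']],[0,0,1.]]);return K,np.array(c['extrinsics'])
def ray(n,u,v,z):
    K,E=cam(n);d=E[:3,:3]@np.linalg.solve(K,[u,v,1.]);o=E[:3,3];return o+d*(z-o[2])/d[2]
def proj(n,p):
    K,E=cam(n);q=K@(E[:3,:3].T@(np.array(p)-E[:3,3]));return q[:2]/q[2]
def snap(n,f):
    im=ctrl.read_camera(n);cv2.imwrite('pics/'+f,im[:,:,::-1]);return im
E
python3 - <<'E'
from h import *
for n in('scene','top'):
    im=snap(n,n+'0.png');print(n,cam(n)[0].tolist(),cam(n)[1].round(3).tolist())
print(ctrl.get_state(),ctrl.tip_extent)
a=[cv2.imread('pics/%s0.png'%n) for n in('scene','top')]
E
```

```text
pics
scene [[392.7332831058419, 0.0, 259.26211726080516], [0.0, 392.7332831058419, 191.5068496555724], [0.0, 0.0, 1.0]] [[0.858, 0.283, -0.428, 0.989], [0.513, -0.482, 0.71, -0.792], [-0.005, -0.829, -0.559, 0.714], [0.0, 0.0, 0.0, 1.0]]
top [[490.66163307690397, 0.0, 248.8921480319448], [0.0, 490.66163307690397, 190.12912379556218], [0.0, 0.0, 1.0]] [[0.001, -0.986, 0.169, 0.317], [-1.0, -0.001, -0.002, -0.041], [0.002, -0.169, -0.986, 1.325], [0.0, 0.0, 0.0, 1.0]]
{'time_s': 0.1, 'joint_pos': array([-1.38097897e+00,  5.33194549e-02,  1.61419561e+00,  5.06361160e-05,
        1.47599135e+00, -1.18994285e-01]), 'dq': array([-0.00089042, -0.00176145, -0.00248303,  0.00070479,  0.00172797,
       -0.00148965]), 'effort': array([ 1.17419809e-04, -3.94898736e+01, -3.71364498e+01, -9.68330755e-05,
        3.89927358e-03, -1.65040240e-05]), 'ee_pos': array([ 0.18986542, -0.59487989,  0.24114494]), 'tool_rot': array([-3.13969840e+00, -2.77233225e-04,  3.08806534e-01]), 'wrist_force': array([ 0.79916997, -0.17670815,  0.8792762 ]), 'ft_torque': array([-0.01655753,  0.04022877, -0.01265702]), 'gripper_force': 0.0, 'gripper_width': 0.08513341375878185} 0.011
```

View pics/scene0.png

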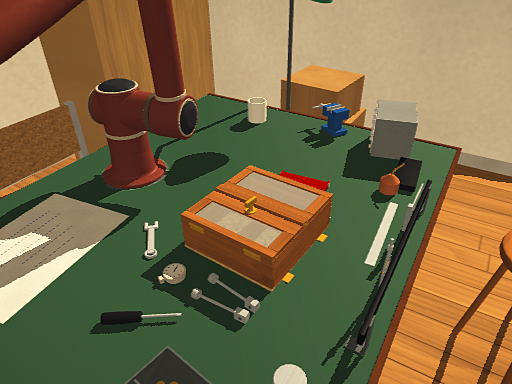

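View pics/top0.png

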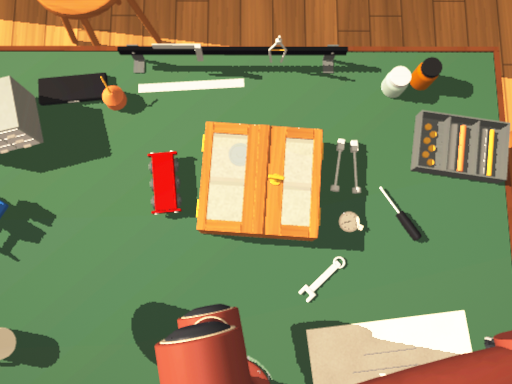

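```bash
python3 -m pendant --help 2>&1 | head -20; python3 - <<'E'
from h import *
a=cv2.imread('pics/top0.png')[110:250,140:370]; b=cv2.imread('pics/scene0.png')[155:295,175:345]
cv2.imwrite('pics/crop0.png',np.hstack([cv2.resize(a[:,45:195],None,fx=4,fy=4,interpolation=cv2.INTER_CUBIC)]))
hsv=cv2.cvtColor(cv2.imread('pics/top0.png'),cv2.COLOR_BGR2HSV)
# case outline: not-green in window
m=np.zeros(hsv.shape[:2],np.uint8);m[110:250,190:332]=((hsv[110:250,190:332,0]<35)&(hsv[110:250,190:332,2]>60)).astype(np.uint8)*255
m=cv2.morphologyEx(m,cv2.MORPH_OPEN,np.ones((7,7)))
c=max(cv2.findContours(m,0,2)[0],key=cv2.contourArea);print(cv2.contourArea(c),cv2.approxPolyDP(c,4,True)[:,0].tolist())
p=np.array([ray('top',u,v,.11)[:2] for u,v in c[:,0]],np.float32);print(cv2.minAreaRect(p))
for v in (175,180,185):print([hsv[v,u].tolist() for u in range(264,290,2)])
E
```

```text
invalid input: not JSON, or not a number
13533.0 [[206, 121], [196, 229], [317, 238], [322, 129]]
((0.5523495674133301, -0.07206213474273682), (0.31188786029815674, 0.29212114214897156), 86.05687713623047)
[[15, 185, 247], [12, 191, 219], [26, 182, 255], [27, 179, 255], [26, 184, 255], [26, 185, 255], [25, 188, 254], [26, 188, 254], [21, 184, 253], [19, 183, 252], [22, 64, 247], [24, 43, 251], [23, 44, 251]]
[[15, 185, 247], [12, 189, 185], [15, 185, 247], [27, 180, 255], [28, 177, 255], [22, 193, 251], [18, 200, 215], [17, 198, 184], [17, 198, 182], [15, 190, 162], [22, 63, 245], [23, 43, 250], [23, 45, 251]]
[[16, 183, 250], [12, 186, 160], [17, 179, 252], [18, 176, 254], [17, 179, 252], [17, 187, 247], [16, 189, 244], [13, 192, 230], [16, 182, 251], [15, 183, 247], [21, 54, 242], [22, 54, 242], [22, 53, 242]]
```

View pics/crop0.png

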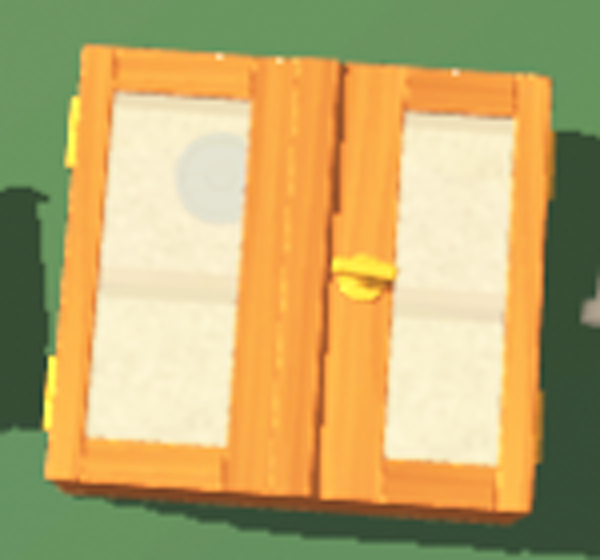

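```bash
cat >> h.py <<'E'
def cr(x,y,z): return ray('top',185+x/4-.4,110+y/4-.4,z)
E
python3 - <<'E'
from h import *
fl,fr,nr,nl=[cr(*p,.11)[:2] for p in((84,45),(551,76),(531,505),(45,480))]
print(fl,fr,nr,nl,'len',np.linalg.norm(fl-nl),np.linalg.norm(fr-nr),'wid',np.linalg.norm(fl-fr),np.linalg.norm(nl-nr))
for a,b in((nl,fl),(nr,fr)):print(np.degrees(np.arctan2(*(b-a)[::-1])))
for a,b in((fr,fl),(nr,nl)):print(np.degrees(np.arctan2(*(b-a)[::-1]))-90)
c=(fl+fr+nr+nl)/4;print('c',c)
print('knob ends',cr(333,263,.146),cr(394,275,.146),cr(364,268,.146))
s1,s2=cr(341,62,.11)[:2],cr(315,497,.11)[:2];print('strip right edge',s1,s2)
th=np.arctan2(*(fr-nr)[::-1]);th=(th+np.arctan2(*(s1-s2)[::-1]))/2
R=np.array([[np.cos(th),-np.sin(th)],[np.sin(th),np.cos(th)]]);print('th',th)
for n,p in dict(fl=fl,fr=fr,nr=nr,nl=nl,s1=s1,s2=s2,knob=cr(364,268,.146)[:2]).items():print(n,(R.T@(p-c)*1000).round(1))
E
```

```text
[0.70553023 0.06765596] [ 0.68524015 -0.23234518] [ 0.41025155 -0.21317993] [0.42549256 0.08748532] len 0.2807388410322023 0.27565565744095144 wid 0.3006864970698893 0.3010512929055556
-4.050332353223432
-3.9867658402347623
-3.869211155175762
-2.9018953502481537
c [ 0.55662862 -0.07259596]
knob ends [ 0.55541336 -0.09016959  0.146     ] [ 0.54796419 -0.12745232  0.146     ] [ 0.55231127 -0.10913154  0.146     ]
strip right edge [ 0.69439333 -0.09760131] [ 0.41509625 -0.07965645]
th -0.06687203280771584
fl [139.2 149.9]
fr [ 139.  -150.8]
nr [-136.7 -150.1]
nl [-141.5  151. ]
s1 [139.1 -15.7]
s2 [-140.7  -16.5]
knob [ -1.9 -36.7]
```

```bash
python3 -m pendant '[[[4,5,0,0.15],[8,10,0,0.3],[12,15,0,0.45],[15,20,0,0.6],[18,25,0,0.75],[21,29,0,0.9],[24,33,0,1.06],[27,37,0,1.06],[30,41,0,1.06],[33,45,0,1.06]]]' -1 40; python3 -m pendant '[[[3.3,3.6,-2,0],[3.3,3.6,-5,0],[3.3,3.6,-7,0],[3.3,3.6,-8,0],[3.3,3.6,-8,0],[3.3,3.6,-8,0],[3.3,3.6,-8,0],[3.3,3.6,-8,0],[3.3,3.6,-8,0],[3.3,3.6,-8,0]]]'
```

```text
time_s: 1.1
ee_pos: [0.4857, -0.1902, 0.242]
tool_rot: [-3.141, 0.0, 1.369]
wrist_force: [0.6, -1.3, 1.1]
gripper_width: 0.0854
gripper_force: 0.0
time_s: 2.1
ee_pos: [0.5183, -0.1564, 0.1629]
tool_rot: [3.141, 0.0, 1.369]
wrist_force: [-0.3, -0.6, -0.3]
gripper_width: 0.0853
gripper_force: 0.0
```

```bash
python3 -m pendant '[[[2,3,0,0],[3.5,4.7,0,0],[3.5,4.7,0,0],[3.5,4.7,-1,0],[3.5,4.7,-2,0],[3.5,4.7,-3,0],[3.5,4.7,-3.2,0],[3.5,4.7,-3.2,0],[3.5,4.7,-3.2,0],[3.5,4.7,-3.2,0]]]'; python3 -m pendant '[[[0,0,0,0],[0,0,0,0],[0,0,0,0],[0,0,0,0],[0,0,0,0],[0,0,0,0],[0,0,0,-0.1],[0,0,0,-0.2],[0,0,0,-0.3],[0,0,0,-0.4]]]' 1 40
```

```text
time_s: 3.1
ee_pos: [0.5535, -0.1095, 0.1309]
tool_rot: [3.141, 0.0, 1.369]
wrist_force: [0.1, 0.2, 0.7]
gripper_width: 0.0851
gripper_force: 0.0
time_s: 4.1
ee_pos: [0.5535, -0.1094, 0.1304]
tool_rot: [3.14, -0.0, 0.965]
wrist_force: [0.8, -0.1, -0.7]
gripper_width: 0.0098
gripper_force: 38.8
```

```bash
python3 -m pendant '[[[0,0,0,-0.12],[0,0,0,-0.24],[0,0,0,-0.36],[0,0,0,-0.48],[0,0,0,-0.6],[0,0,0,-0.72],[0,0,0,-0.82],[0,0,0,-0.9],[0,0,0,-0.9],[0,0,0,-0.9]]]'; python3 -c "
from bench import ctrl;print(ctrl.get_state()['ft_torque'])"
```

```text
time_s: 5.1
ee_pos: [0.5544, -0.111, 0.1305]
tool_rot: [3.137, -0.004, 0.069]
wrist_force: [4.2, -5.8, -3.3]
gripper_width: 0.0099
gripper_force: 38.8
[-0.97898726 -0.70034252 -0.05511869]
```

```bash
python3 -m pendant '[[[0,-0.2,0.5,0],[0,-0.4,1.0,0],[-0.1,-0.9,1.9,0],[-0.1,-1.5,2.8,0],[-0.2,-2.1,3.6,0],[-0.2,-2.8,4.4,0],[-0.2,-3.6,5.1,0],[-0.3,-4.4,5.7,0],[-0.4,-5.3,6.3,0],[-0.4,-5.3,6.3,0]]]'; python3 - <<'E'
from h import *
im=snap('scene','s1.png')
cv2.imwrite('pics/s1c.png',cv2.resize(im[100:300,130:380,::-1],None,fx=3,fy=3))
E
```

```text
time_s: 6.1
ee_pos: [0.5519, -0.1494, 0.1905]
tool_rot: [-3.109, -0.009, 0.07]
wrist_force: [15.4, 31.3, -4.6]
gripper_width: 0.0101
gripper_force: 196.4
```

View pics/s1c.png

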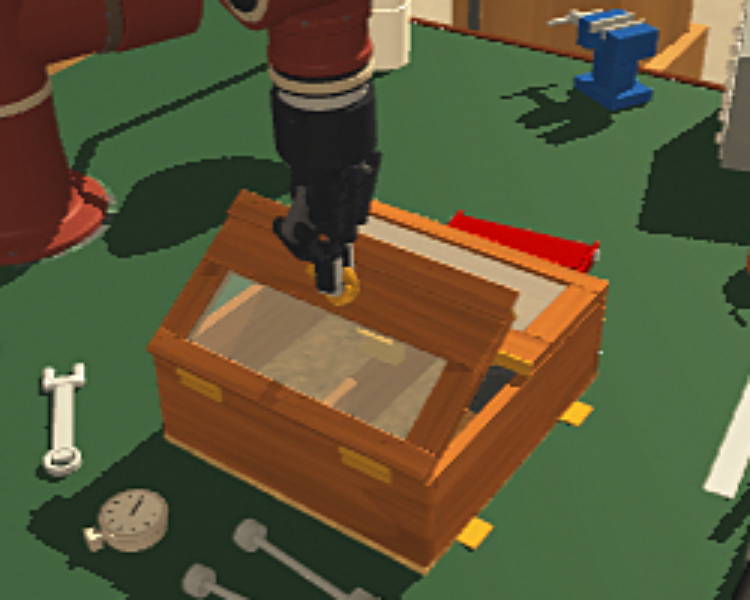

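```bash
python3 -m pendant '[[[0,0,0,0],[0,0,0.5,0],[0,0,1.2,0],[0,0,2.5,0],[0,0,4,0],[0,0,6,0],[0,0,8,0],[0,2,8,0],[0,6,8,0],[0,10,8,0]]]' 0.55 20; python3 - <<'E'
from h import *
im=snap('scene','s2.png')
cv2.imwrite('pics/s2c.png',cv2.resize(im[100:300,130:380,::-1],None,fx=3,fy=3))
E
```

```text
time_s: 7.15
ee_pos: [0.5495, -0.062, 0.2757]
tool_rot: [3.141, -0.003, 0.067]
wrist_force: [-0.1, 0.2, 0.6]
gripper_width: 0.0192
gripper_force: 0.0
```

View pics/s2c.png

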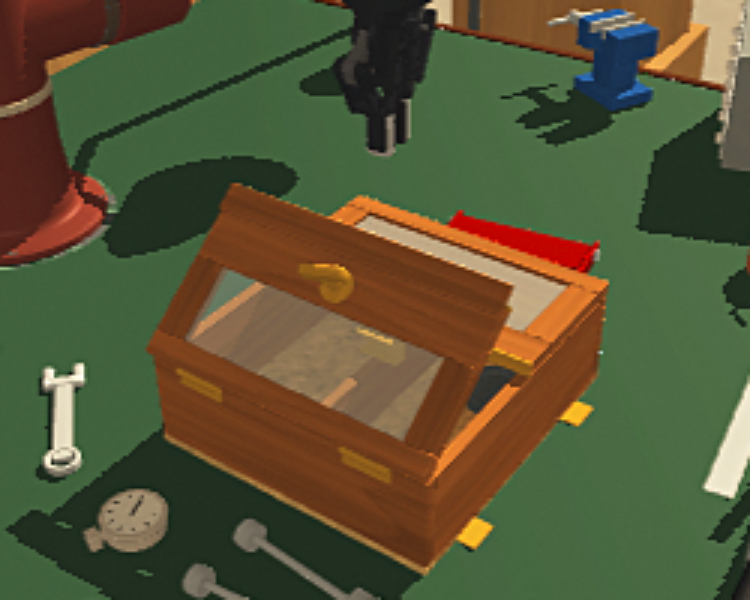

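```bash
python3 -m pendant '[[[0,1,0,0],[0,1,-2,0],[0,1,-5,0],[0,1,-8,0],[0,1,-9.5,0],[0,0,-9.5,0],[0,-1,-9.5,0],[-0.1,-2,-9.5,0],[-0.2,-3.5,-9.3,0],[-0.3,-5,-9,0]]]' 1; python3 -m pendant '[[[-0.1,-1.5,0.5,0],[-0.2,-3,1,0],[-0.3,-4.5,1.5,0],[-0.4,-6,2,0],[-0.5,-7.5,2.5,0],[-0.6,-9,3,0],[-0.7,-10.5,3.4,0],[-0.8,-11.7,3.5,0],[-0.9,-12.5,3.5,0],[-0.9,-12.5,3.5,0]]]'; python3 - <<'E'
from h import *
im=snap('scene','s3.png')
cv2.imwrite('pics/s3c.png',cv2.resize(im[60:300,110:380,::-1],None,fx=2.5,fy=2.5,interpolation=2))
E
```

```text
time_s: 8.2
ee_pos: [0.5485, -0.1033, 0.1942]
tool_rot: [-3.118, -0.007, 0.07]
wrist_force: [-25.2, 57.6, 60.9]
gripper_width: -0.0002
gripper_force: 39.9
time_s: 9.2
ee_pos: [0.5397, -0.2408, 0.2241]
tool_rot: [3.135, -0.01, 0.067]
wrist_force: [2.8, -2.0, 7.7]
gripper_width: -0.0002
gripper_force: 3.4
```

View pics/s3c.png

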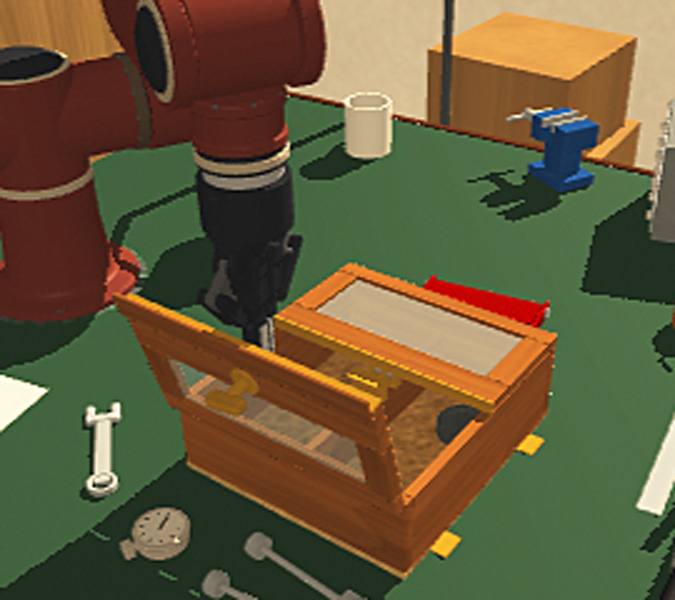

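```bash
python3 -m pendant '[[[0,1,3,0],[0,1,8,0],[2,1,13,0],[7,1,17,0],[12,1,17,0],[17,1,17,0],[22,1,17,0],[27,1,17,0],[32,1,17,0],[37,1,17,0]]]'; python3 -m pendant '[[[5,0,0,0],[10,0,0,0],[15,0,0,0],[20,0,0,0],[20,0,0,0],[20,0,0,0],[20,0,0,0],[20,0,0,0],[20,0,0,0],[20,0,0,0]]]';python3 - <<'E'
from h import *
s=ctrl.get_state();print(s['joint_pos'])
a=snap('top','t4.png')
cv2.imwrite('pics/t4c.png',cv2.resize(a[110:250,185:335,::-1],None,fx=4,fy=4,interpolation=2))
E
```

```text
time_s: 10.25
ee_pos: [0.8861, -0.2287, 0.3903]
tool_rot: [3.141, -0.002, 0.068]
wrist_force: [2.8, -0.4, 0.9]
gripper_width: -0.0001
gripper_force: 0.0
time_s: 11.25
ee_pos: [0.9603, -0.2023, 0.3427]
tool_rot: [3.132, -0.035, 0.069]
wrist_force: [-0.3, -0.3, -1.3]
gripper_width: -0.0003
gripper_force: 0.0
[-0.28406289  1.07864888  0.05494903  0.00282419  1.9718827   1.21935762]
```

View pics/t4c.png

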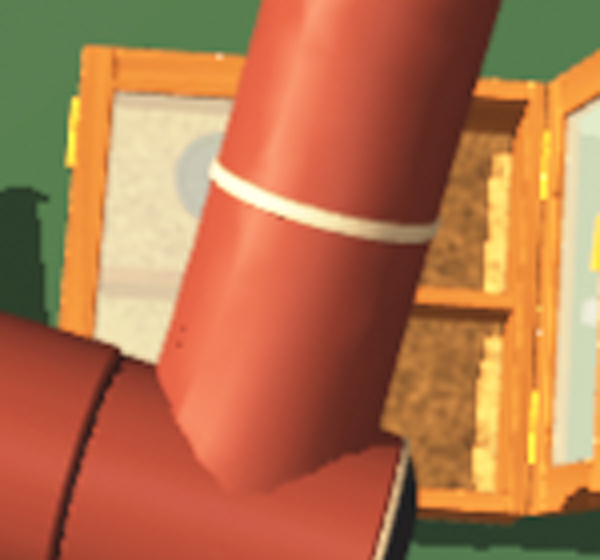

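```bash
python3 -m pendant '[[[-5,0.5,1,-0.15],[-10,1,2,-0.3],[-15,1.5,2,-0.45],[-20,2,2,-0.6],[-25,2.5,2,-0.75],[-30,3,2,-0.9],[-35,3.5,2,-1.05],[-40,4,2,-1.2],[-45,5,2,-1.35],[-48,5,2,-1.5]]]'; python3 -c "
from bench import ctrl;s=ctrl.get_state();print(s['joint_pos'])"
```

```text
time_s: 12.3
ee_pos: [0.5086, -0.1551, 0.3659]
tool_rot: [3.138, -0.038, -1.322]
wrist_force: [0.4, -0.7, 1.3]
gripper_width: 0.0002
gripper_force: 0.0
[-0.41978885 -0.22479208  1.67148999 -0.03205356  1.67389199  2.46900072]
```

```bash
python3 -m pendant '[[[-1,0,0,-0.15],[-2,0,0,-0.3],[-3,0,0,-0.45],[-3,0,0,-0.6],[-3,0,0,-0.75],[-3,0,0,-0.9],[-3,0,0,-1.05],[-3,0,0,-1.2],[-3,0,0,-1.35],[-3,0,0,-1.5]]]'; python3 -c "
from bench import ctrl;s=ctrl.get_state();print(s['joint_pos'])
from scipy.spatial.transform import Rotation as R;print(R.from_euler('xyz',s['tool_rot']).as_matrix()[:,2])"
```

```text
time_s: 13.3
ee_pos: [0.3872, -0.2598, 0.36]
tool_rot: [3.139, 0.068, -2.344]
wrist_force: [0.3, -0.6, 0.0]
gripper_width: -0.0001
gripper_force: 0.0
[-0.79018845 -0.38258653  1.80692086  0.0683596   1.72100049  3.13466842]
[ 0.04511372  0.05042495 -0.99770841]
```

```bash
python3 -m pendant '[[[5,1,0,0.1],[10,2,-1,0.2],[15,3,-2,0.3],[20,4,-3,0.4],[25,5,-4,0.4],[30,6,-4,0.4],[35,7,-4,0.4],[40,8,-4,0.4],[44,9,-4,0.4],[48,10,-4,0.4]]]'; python3 -m pendant '[[[150,-20,50,0],[150,-20,50,0],[150,-20,50,0],[150,-20,50,0],[150,-20,50,0],[150,-20,50,0],[150,-20,50,0],[150,-20,50,0],[150,-20,50,0],[150,-20,50,0]]]'; python3 -c "
from bench import ctrl;s=ctrl.get_state();print(s['joint_pos'])
from scipy.spatial.transform import Rotation as R;print(R.from_euler('xyz',s['tool_rot']).as_matrix()[:,2])"
```

```text
time_s: 14.3
ee_pos: [0.847, -0.1884, 0.3161]
tool_rot: [-3.139, 0.077, -1.881]
wrist_force: [-0.2, 0.5, 0.1]
gripper_width: 0.0001
gripper_force: 0.0
time_s: 15.3
ee_pos: [0.9565, -0.231, 0.337]
tool_rot: [-3.108, 0.076, -1.862]
wrist_force: [-0.2, 0.5, 0.6]
gripper_width: 0.0002
gripper_force: 0.0
[-0.33354845  1.08525404  0.05494503  0.08360874  1.9699329   3.13470681]
[ 0.05364476  0.06284768 -0.99658036]
```

```bash
python3 -m pendant '[[[40,-6,15,0.1],[40,-6,15,0.2],[40,-6,15,0.3],[40,-6,15,0.3],[40,-6,15,0.3],[40,-6,15,0.3],[40,-6,15,0.3],[40,-6,15,0.3],[40,-6,15,0.3],[40,-6,15,0.3]]]' ; python3 -m pendant '[[[40,-6,15,0],[40,-6,15,0],[40,-6,15,0],[40,-6,15,0],[40,-6,15,0],[40,-6,15,0],[40,-6,15,0],[40,-6,15,0],[40,-6,15,0],[40,-6,15,0]]]' ; python3 -c "
from bench import ctrl;s=ctrl.get_state();print(s['joint_pos'])
from scipy.spatial.transform import Rotation as R;print(R.from_euler('xyz',s['tool_rot']).as_matrix()[:,2])"
```

```text
time_s: 16.3
ee_pos: [0.9658, -0.2066, 0.3355]
tool_rot: [-3.076, 0.068, -1.563]
wrist_force: [0.6, 1.1, -1.0]
gripper_width: 0.0003
gripper_force: 0.0
time_s: 17.3
ee_pos: [0.9789, -0.1892, 0.3373]
tool_rot: [-3.042, 0.062, -1.564]
wrist_force: [-0.6, -0.4, -0.3]
gripper_width: 0.0001
gripper_force: 0.0
[-0.28912269  1.08586284  0.05497139  0.09351322  1.92185987  2.88408858]
[ 0.09890528  0.06205845 -0.99315985]
```

```bash
python3 -m pendant '[[[40,0,15,0],[40,0,15,0],[40,0,15,0],[40,0,15,0],[40,0,15,0],[40,0,15,0],[40,0,15,0],[40,0,15,0],[40,0,15,0],[40,0,15,0]]]' |sed -n 1,3p; python3 -m pendant '[[[40,0,15,0],[40,0,15,0],[40,0,15,0],[40,0,15,0],[40,0,15,0],[40,0,15,0],[40,0,15,0],[40,0,15,0],[40,0,15,0],[40,0,15,0]]]' |sed -n 1,3p; python3 -m pendant '[[[40,0,15,0],[40,0,15,0],[40,0,15,0],[40,0,15,0],[40,0,15,0],[40,0,15,0],[40,0,15,0],[40,0,15,0],[40,0,15,0],[40,0,15,0]]]' |sed -n 1,3p;  python3 -m pendant '[[[40,0,15,0],[40,0,15,0],[40,0,15,0],[40,0,15,0],[40,0,15,0],[40,0,15,0],[40,0,15,0],[40,0,15,0],[40,0,15,0],[40,0,15,0]]]' |sed -n 1,3p;  python3 -c "
from bench import ctrl;s=ctrl.get_state();print(s['joint_pos'])
from scipy.spatial.transform import Rotation as R;print(R.from_euler('xyz',s['tool_rot']).as_matrix()[:,2])"
```

```text
time_s: 18.3
ee_pos: [0.9964, -0.1416, 0.3404]
tool_rot: [-3.008, 0.057, -1.564]
time_s: 19.3
ee_pos: [1.0107, -0.1052, 0.3432]
tool_rot: [-2.973, 0.053, -1.565]
time_s: 20.3
ee_pos: [1.023, -0.0774, 0.3454]
tool_rot: [-2.937, 0.051, -1.565]
time_s: 21.3
ee_pos: [1.0343, -0.0562, 0.3476]
tool_rot: [-2.901, 0.049, -1.566]
[-0.14762921  1.08113849  0.05596788  0.0849168   1.77235409  3.02161179]
[ 0.23830643  0.04857279 -0.9699746 ]
```

```bash
python3 -m pendant '[[[40,0,15,0],[40,0,15,0],[40,0,15,0],[40,0,15,0],[40,0,15,0],[40,0,15,0],[40,0,15,0],[40,0,15,0],[40,0,15,0],[40,0,15,0]]]' |sed -n 1,3p; python3 -m pendant '[[[40,0,15,0],[40,0,15,0],[40,0,15,0],[40,0,15,0],[40,0,15,0],[40,0,15,0],[40,0,15,0],[40,0,15,0],[40,0,15,0],[40,0,15,0]]]' |sed -n 1,3p; python3 -m pendant '[[[40,0,15,0],[40,0,15,0],[40,0,15,0],[40,0,15,0],[40,0,15,0],[40,0,15,0],[40,0,15,0],[40,0,15,0],[40,0,15,0],[40,0,15,0]]]' |sed -n 1,3p;  python3 -m pendant '[[[40,0,15,0],[40,0,15,0],[40,0,15,0],[40,0,15,0],[40,0,15,0],[40,0,15,0],[40,0,15,0],[40,0,15,0],[40,0,15,0],[40,0,15,0]]]' |sed -n 1,3p; python3 -m pendant '[[[40,0,15,0],[40,0,15,0],[40,0,15,0],[40,0,15,0],[40,0,15,0],[40,0,15,0],[40,0,15,0],[40,0,15,0],[40,0,15,0],[40,0,15,0]]]' |sed -n 1,3p; python3 -m pendant '[[[40,0,15,0],[40,0,15,0],[40,0,15,0],[40,0,15,0],[40,0,15,0],[40,0,15,0],[40,0,15,0],[40,0,15,0],[40,0,15,0],[40,0,15,0]]]' |sed -n 1,3p; python3 -m pendant '[[[40,0,15,0],[40,0,15,0],[40,0,15,0],[40,0,15,0],[40,0,15,0],[40,0,15,0],[40,0,15,0],[40,0,15,0],[40,0,15,0],[40,0,15,0]]]' |sed -n 1,3p; python3 -m pendant '[[[40,0,15,0],[40,0,15,0],[40,0,15,0],[40,0,15,0],[40,0,15,0],[40,0,15,0],[40,0,15,0],[40,0,15,0],[40,0,15,0],[40,0,15,0]]]' |sed -n 1,3p; python3 -c "
from bench import ctrl;s=ctrl.get_state();print(s['joint_pos'])
from scipy.spatial.transform import Rotation as R;print(R.from_euler('xyz',s['tool_rot']).as_matrix())"
```

```text
time_s: 22.3
ee_pos: [1.0449, -0.0401, 0.3497]
tool_rot: [-2.865, 0.047, -1.566]
time_s: 23.3
ee_pos: [1.055, -0.0278, 0.352]
tool_rot: [-2.828, 0.047, -1.566]
time_s: 24.3
ee_pos: [1.0648, -0.0185, 0.3545]
tool_rot: [-2.792, 0.046, -1.567]
time_s: 25.3
ee_pos: [1.0745, -0.0114, 0.3572]
tool_rot: [-2.755, 0.046, -1.567]
time_s: 26.3
ee_pos: [1.0838, -0.006, 0.3603]
tool_rot: [-2.719, 0.046, -1.567]
time_s: 27.3
ee_pos: [1.093, -0.002, 0.3637]
tool_rot: [-2.683, 0.045, -1.567]
time_s: 28.3
ee_pos: [1.102, 0.0012, 0.3673]
tool_rot: [-2.647, 0.046, -1.567]
time_s: 29.3
ee_pos: [1.1107, 0.0035, 0.3711]
tool_rot: [-2.611, 0.046, -1.567]
[-0.08406091  1.08681352  0.05600886  0.08438842  1.47264381  3.08018591]
[[ 0.00413489 -0.86252795  0.50599253]
 [-0.99894469  0.01958317  0.04154519]
 [-0.04574282 -0.50563034 -0.86153674]]
```

```bash
python3 -m pendant '[[[40,0,15,0],[40,0,15,0],[40,0,15,0],[40,0,15,0],[40,0,15,0],[40,0,15,0],[40,0,15,0],[40,0,15,0],[40,0,15,0],[40,0,15,0]]]' |sed -n 1,3p; python3 -m pendant '[[[-5,-1,0,0.14],[-10,-2,0,0.28],[-15,-3,0,0.42],[-20,-4,0,0.56],[-25,-5,0,0.7],[-30,-6,0,0.84],[-35,-7,0,0.98],[-40,-8,0,1.12],[-45,-9,0,1.27],[-50,-10,0,1.42]]]'; python3 -c "
from bench import ctrl;s=ctrl.get_state();print(s['joint_pos'],ctrl.tip_extent)
from scipy.spatial.transform import Rotation as R;print(R.from_euler('xyz',s['tool_rot']).as_matrix())"
```

```text
time_s: 30.3
ee_pos: [1.1192, 0.0053, 0.3753]
tool_rot: [-2.575, 0.046, -1.567]
time_s: 31.3
ee_pos: [0.6665, -0.0856, 0.3757]
tool_rot: [-2.575, 0.045, -0.166]
wrist_force: [0.3, -0.2, -0.4]
gripper_width: 0.0
gripper_force: 0.0
[-0.44547171  0.17202311  1.33401066  0.54740475  1.81157689  1.39064825] 0.011
[[ 0.98517316 -0.16365552  0.05148518]
 [-0.16555408 -0.82812436  0.53553888]
 [-0.04500777 -0.53612211 -0.84293973]]
```

```bash
python3 -m pendant '[[[-4,-1,-2,0],[-8,-2,-4,0],[-12,-2.7,-6,0],[-16,-2.7,-9,0],[-18.8,-2.7,-12,0],[-18.8,-2.7,-16,0],[-18.8,-2.7,-19,0],[-18.8,-2.7,-21,0],[-18.8,-2.7,-22,0],[-18.8,-2.7,-22,0]]]'; python3 - <<'E'
from h import *
im=snap('scene','s5.png');t=snap('top','t5.png')
a=cv2.resize(im[90:290,140:370,::-1],None,fx=2.4,fy=2.4,interpolation=2)
b=cv2.resize(t[115:245,190:330,::-1],(400,480))[:, :];b=cv2.resize(b,(240,int(240*130/140)))
cv2.imwrite('pics/s5c.png',a); cv2.imwrite('pics/t5c.png',cv2.resize(t[115:245,190:330,::-1],None,fx=4,fy=4,interpolation=2))
E
```

```text
time_s: 32.3
ee_pos: [0.4801, -0.1115, 0.1543]
tool_rot: [-2.574, 0.048, -0.172]
wrist_force: [-0.4, -0.6, -1.0]
gripper_width: -0.0001
gripper_force: 0.0
```

View pics/s5c.png

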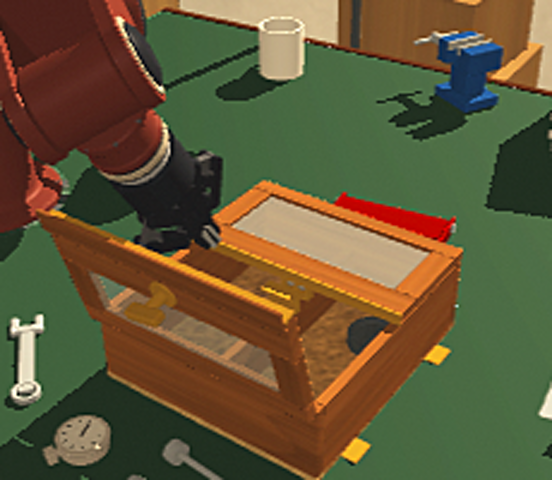

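```bash
python3 -m pendant '[[[0,0,-2,0],[0,0,-4.5,0],[0,0,-6.5,0],[0,0,-7.4,0],[0.1,1,-7.4,0],[0.1,2,-7.4,0],[0.2,2.8,-7.4,0],[0.2,3.4,-7.4,0],[0.3,3.8,-7.4,0],[0.3,4,-7.4,0]]]'
```

```text
time_s: 33.4
ee_pos: [0.4818, -0.0696, 0.0791]
tool_rot: [-2.573, 0.05, -0.17]
wrist_force: [-0.5, -1.7, -0.5]
gripper_width: 0.0001
gripper_force: 0.9
```

```bash
python3 -m pendant '[[[0,0,0.15,0],[0,0,0.3,0],[0,0,0.45,0],[0,0,0.6,0],[0,0,0.75,0],[0,0,0.9,0],[0,0,1.05,0],[0,0,1.2,0],[0,0,1.4,0],[0,0,1.6,0]]]'; python3 -c "
from bench import ctrl;print(ctrl.get_state()['joint_pos'])"
```

```text
time_s: 34.4
ee_pos: [0.4826, -0.0741, 0.095]
tool_rot: [-2.582, 0.047, -0.173]
wrist_force: [-1.5, -10.7, -11.4]
gripper_width: 0.0
gripper_force: 7.4
[-0.57675502 -0.0074846   2.00983061  0.49681634  1.43893734  1.03867106]
```

```bash
python3 -m pendant '[[[0,0,0.2,0],[0,0,0.4,0],[0,0,0.6,0],[0,0,0.8,0],[0,0,1.1,0],[0,0.1,1.4,0],[0,0.2,1.8,0],[0,0.3,2.2,0],[0,0.4,2.6,0],[0,0.5,3,0]]]'; python3 - <<'E'
from h import *
im=snap('scene','s6.png')
cv2.imwrite('pics/s6c.png',cv2.resize(im[90:290,140:370,::-1],None,fx=2.4,fy=2.4,interpolation=2))
E
```

```text
time_s: 35.4
ee_pos: [0.4833, -0.0688, 0.1274]
tool_rot: [-2.58, 0.046, -0.172]
wrist_force: [-3.0, -10.0, -2.9]
gripper_width: 0.0003
gripper_force: 4.8
```

View pics/s6c.png

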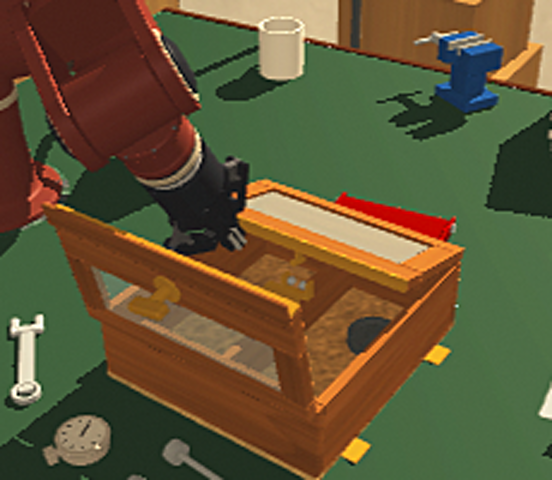

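```bash
python3 -m pendant '[[[0,0.4,0.9,0],[0,0.9,1.9,0],[0.1,1.5,2.8,0],[0.1,2.1,3.6,0],[0.2,2.7,4.4,0],[0.2,3.3,5.2,0],[0.3,4.1,5.9,0],[0.3,4.9,6.6,0],[0.4,5.9,7.3,0],[0.5,7,7.9,0]]]'; python3 - <<'E'
from h import *
im=snap('scene','s7.png')
cv2.imwrite('pics/s7c.png',cv2.resize(im[60:290,140:370,::-1],None,fx=2.4,fy=2.4,interpolation=2))
E
```

```text
time_s: 36.45
ee_pos: [0.4892, 0.0027, 0.2079]
tool_rot: [-2.576, 0.044, -0.173]
wrist_force: [-1.1, -4.2, -0.7]
gripper_width: -0.0001
gripper_force: 2.2
```

View pics/s7c.png

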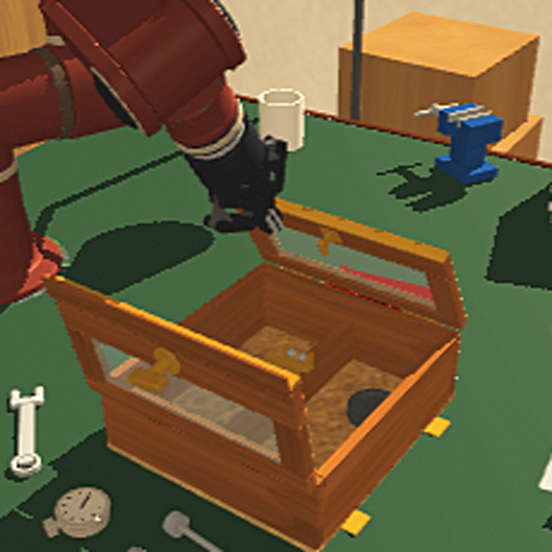

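```bash
python3 -m pendant '[[[0.1,1,0.5,0],[0.1,2,0.9,0],[0.2,3.1,1.2,0],[0.3,4.2,1.4,0],[0.4,5.3,1.6,0],[0.4,6.4,1.6,0],[0.5,7.5,1.6,0],[0.6,8.5,1.6,0],[0.6,9.3,1.6,0],[0.6,9.5,1.6,0]]]';  python3 - <<'E'
from h import *
im=snap('scene','s8.png');t=snap('top','t8.png')
# predicted leaf edge corners for angles
th=-.068;c=np.array([.556,-.0726]);R=np.array([[np.cos(th),-np.sin(th)],[np.sin(th),np.cos(th)]])
hsv=cv2.cvtColor(t,cv2.COLOR_RGB2HSV);m=((hsv[:,:,0]<30)&(hsv[:,:,1]>110)&(hsv[:,:,2]>90))
for x in(60,100,130):
    for a in(1.4,1.57,1.75,1.9):
        w=R@np.array([x/1000,.150-.146*np.cos(a)]) +c; u=proj('top',[*w,.096+.146*np.sin(a)]);print(x,a,u.round(1),end=' ')
    v=int(u[1]);print('row',v,'orange cols',np.flatnonzero(m[v,150:260])+150)
E
```

```text
time_s: 37.5
ee_pos: [0.494, 0.0991, 0.2213]
tool_rot: [-2.575, 0.048, -0.17]
wrist_force: [1.3, -3.4, -1.0]
gripper_width: -0.0
gripper_force: 1.5
60 1.4 [208.8 137.5] 60 1.57 [197.9 136.6] 60 1.75 [186.6 136.1] 60 1.9 [177.7 136.1] row 136 orange cols [177 178 179 180 181 182 183 184 197 198 199 200 201 202 204 205 206 207
 208 209 214 215 216]
100 1.4 [210.2 120.7] 100 1.57 [199.4 119.7] 100 1.75 [188.2 119.3] 100 1.9 [179.3 119.4] row 119 orange cols [179 180 181 182 183 184 185]
130 1.4 [211.3 108.3] 130 1.57 [200.5 107.2] 130 1.75 [189.3 106.8] 130 1.9 [180.5 107. ] row 107 orange cols [180 181 182 183 184 185 186 187]
```

```bash
python3 -m pendant '[[[0,-1,0,0],[0,-2.5,0,0],[0,-4,1,0],[0,-5,4,0],[0,-5,8,0],[0,-5,12,0],[0,-5,15,0],[0,-5,15,0],[0,-5,15,0],[0,-5,15,0]]]';  python3 - <<'E'
from h import *
t=snap('top','t9.png')
th=-.068;c=np.array([.556,-.0726]);R=np.array([[np.cos(th),-np.sin(th)],[np.sin(th),np.cos(th)]])
hsv=cv2.cvtColor(t,cv2.COLOR_RGB2HSV);m=((hsv[:,:,0]<30)&(hsv[:,:,1]>110)&(hsv[:,:,2]>90))
for s,L in((1,.146),(-1,.149)):
  for x in(60,130):
    for a in(1.5,1.75,2.0):
        w=R@np.array([x/1000,s*(.150-L*np.cos(a))]) +c; u=proj('top',[*w,.096+L*np.sin(a)]);print(x,a,u.round(1),end=' ')
    v=int(u[1]);o=150 if s>0 else 310;print('row',v,np.flatnonzero(m[v,o:o+80])+o)
E
```

```text
time_s: 38.6
ee_pos: [0.4942, 0.0479, 0.3707]
tool_rot: [-2.575, 0.049, -0.172]
wrist_force: [0.7, 0.2, 0.1]
gripper_width: -0.0002
gripper_force: 0.0
60 1.5 [202.4 136.9] 60 1.75 [186.6 136.1] 60 2.0 [172.2 136.4] row 136 [177 178 179 180 181 182 183 197 198 199 200 201 202 204 205 206 207 208
 209 214 215]
130 1.5 [204.9 107.6] 130 1.75 [189.3 106.8] 130 2.0 [175.  107.4] row 107 [180 181 182 183 184 185 186]
60 1.5 [324.8 144.8] 60 1.75 [341.  146.1] 60 2.0 [355.5 148.4] row 148 [310 311 312 313 314 315 316 317 318 319 320 321 322 323 324 325 326 334
 335 336 337 338 339 340 341 342 343 344 345 346 347 348 349 350 351 352]
130 1.5 [326.1 115.2] 130 1.75 [342.1 116.6] 130 2.0 [356.5 119.1] row 119 [336 337 338 339 340 341 342 343 344 345 346 347 348 349 350 351 352 353]
```

Both leaves stand past upright (about 1.8 rad), and the robot is clear.

```bash
python3 -c "
from bench import ctrl;print(ctrl.job_done())"
```

```text
the job is handed in; nothing more can be done
None
```

The job is handed in at 38.6 s with the latch turned to its stop and both leaves open past upright, about 1.8 rad for the left by the top camera and the right at least upright, the arm clear of everything; no verdict came back, and I did not separately measure the bystanders.

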